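# Undo the left-handed wheel nut of the sharpening grinder

### The arm

A 6-joint arm with a two-finger parallel gripper is mounted at the origin on the work surface. World frame = base frame: x ahead of the robot, y to its left, z up, the work surface at z = 0. Lengths are in m, angles in degrees, forces in N, time in s.
With the tool pointing down it reaches from about 0.3 to 0.75 m from the base axis. Payload 8.5 kg.
Tool frame: the origin (TCP) lies midway between the tips of the shut fingers; the grasp point (between the pads) lies 19 mm behind it; z points along the fingers, y is the direction in which the jaws open and shut (so a half turn about z gives the same grasp; the last joint's range is limited). The gripper opens to 85 mm and grips with 20 to 120 N. Pads are 22 mm wide; open, the fingers measure 114 mm over their backs; the gripper's body (76 mm by 85 mm) begins 54 mm behind the grasp point. The pads swing forward as they close: fully open they stand 13 mm farther back than shut.
Start: joints at [-83.211, 21.807, 74.336, -0, 83.858, -12.336], TCP at [0.18, -0.52, 0.231] pointing down, gripper open.
Joint ranges: [-178.18, 178.18], [-50.72, 133.34], [12.68, 142.11], [-81.47, 261.47], [9.98, 163.14], [-165.26, 165.26]. Speed limits (degrees/s): [136.94, 136.94, 180, 180, 180, 180].

### API

Orientations are given as a 3x3 rotation matrix whose columns are the frame's x, y, z axes.
In Python, from rig import env, eyes, close_job gives the robot as it stands.
- The arm moves only by the tool jog_arm, never from a script. Its argument "deltas" is one flat list of numbers, 7 for each row, row after row: the shift along the tool's x, y, z in units of 0.75 m (1.0 is 0.75 m), then the turn, a rotation vector about the tool's x, y, z in units of 180 degrees (1.0 is 180 degrees), then the gripper command: -1 is fully open, 1 is shut, values between are in proportion. In form: [dx, dy, dz, ax, ay, az, fingers, dx, dy, dz, ax, ay, az, fingers, ...]. A call has 1 to 12 rows; each row is the pose to reach, as a shift and turn from the pose commanded when the call began, along the tool's axes at that moment, turning the shorter way round; what a row does not reach only later rows make up. A row lasts 1/12 s, in which the tool goes at most 41.7 mm and 7.16 degrees, less where a joint would pass 70% of its speed; a pose out of reach is approached as far as the arm can. A call with a number of a shift or a turn outside -1 to 1 is refused whole. A call with a gripper value outside its range is refused whole. The fingers move at their own pace and stop on an object; "grip_force" is the grip in N (left out, the last holds). Time passes only in rows, so rows that repeat a pose let the fingers close. It gives the time, the measured TCP pose, the force and the opening at its end, in the units of the state.
- env.observe(): the state, without advancing time (a new reading comes with each control period).
- eyes.get_image(name): name is "side" or "top" or "wrist"; returns the picture (420x560x3 uint8, red, green, blue); there is no depth.
- eyes.camera_params(name): a dict with "intrinsics" (3x3 intrinsics, pixels), "R" (3x3) and "t" (3): a world point X has camera coordinates R X + t; the wrist camera has in their place "mount" (4x4, takes a point from camera to tool coordinates, whose origin is the TCP and whose axes are the flange's). Camera axes: x right, y down, z forward; pixel columns grow to the right and rows downward; lengths in m; the calibration is good to about 2 mm. A picture is of the moment at which its call begins: read the wrist's pose just before it. camera_params takes no time and is no camera call.
- close_job(): hands the job in, once; it reports no verdict.
The state is a dict: "time_s": time; "q": joint angles; "qvel": joint speeds; "joint_efforts": joint torques, N m; "position": TCP position; "tool_rot": TCP orientation; "ft_force": force on the tool from outside, world axes, zero at the start; "wrist_torque": the same for the moment, N m; "grip_width": finger opening in m.
Only numpy, scipy, OpenCV 4.12 (cv2) and the standard library are available. Lean on these libraries where they do the work, as an engineer would, in place of code of your own. Each camera call takes 0.05 s, during which the arm holds its last target.

### The job

Two sharpening machines with flat-lying wheels stand on the bench; the worn stone is due for changing. Loosen the bar nut on the machine with the thick, wide grinding stone by about a quarter turn: its thread is left-handed, so it comes undone clockwise seen from above, and the wrong way it binds at once. Leave the nut of the other machine, with the thin, smaller honing disc, as it is, and let go when done.

Things in the scene. Friction and masses are not known exactly. Their poses are not given: they have to be found in the camera images.
- stone_nut_bar (a point): centre of the upright steel cross-bar (60 mm long, 14 thick, 30 tall) of the nut on the thick stone (180 mm across, 40 thick). On the vertical nut axis, 12 mm below the bar's top (a 10 mm stub stands on it), 30 mm above the flange (52 mm wide, 5 thick) on the wheel, 180 mm above the bench. x along the bar, y across it, z up; turns with the nut. Nothing else is above the wheel within 120 mm.
- stone_nut (a joint): turn of that nut in rad: 0 = tight, as it starts; grows clockwise seen from above, which loosens it; about 1.57 is a quarter turn. Anticlockwise it binds at a stop after 0.06 rad; it can turn clockwise to 2.3. It turns stiffly (0.12 N m), stays where left and does not rise; stone and machine (grey, 250 x 220 mm) are fixed.
- strop_nut_bar (a point): centre of the upright steel cross-bar (60 mm long, 14 thick, 30 tall) of the nut on the thin honing disc (144 mm across, 12 thick). On the vertical nut axis, 12 mm below the bar's top (a 10 mm stub stands on it), 30 mm above the flange (52 mm wide, 5 thick) on the wheel, 152 mm above the bench. x along the bar, y across it, z up; turns with the nut. Nothing else is above the wheel within 120 mm.
- strop_nut (a joint): turn of the honing disc's nut in rad: 0 = tight, as it starts; an ordinary right-hand nut, grows anticlockwise seen from above. To be left alone.

How it is judged:
By the outcome, as a careful person would: the job done as asked, in the order asked, and still so for the second after the job is handed in, with the robot touching nothing.
It also fails if it takes over 35 s, if anything falls off the work surface, if the arm or the gripper's body presses on something with over 40 N, if the wrist force passes 120 N, or if a joint passes its speed limit or range.

## Working session

There is one attempt and no reset: what is moved stays moved. The work goes in short steps, Python scripts to look and compute and a tool call to move; the robot and the scene stay as the last step left them, time stands still between calls to the robot, and variables do not carry over. Pictures are saved under pics/ and viewed, and the job is handed in when it is done.

Besides the shell and the picture viewer there is one more tool, called after "Request:" in YAML: its name, and indented under it one key for each argument. jog_arm: Moves the arm, as the interface text tells. Its arguments: {"type":"object","properties":{"deltas":{"type":"array"},"grip_force":{"type":"number"}},"required":["deltas"]}

```bash
ls; mkdir -p pics
python3 - <<'E'
from rig import env, eyes
import cv2,numpy as np
print(env.observe())
for n in ["side","top"]:
    im=eyes.get_image(n); cv2.imwrite(f"pics/{n}0.png",im[:,:,::-1]); p=eyes.camera_params(n); print(n,p)
print(eyes.camera_params("wrist"))
E
```

```text
pics
{'time_s': 0.0, 'q': array([-8.32095002e+01,  2.18415910e+01,  7.43845753e+01,  2.57341864e-03,
        8.38597886e+01, -1.23350229e+01]), 'qvel': array([-0.07649766, -0.02253415, -0.11998248,  0.05911492,  0.04120198,
        0.05324703]), 'joint_efforts': array([ 6.17887981e-04, -4.48460984e+01, -2.31279051e+01, -1.26370096e-04,
        4.78929724e-03,  1.53957342e-05]), 'position': array([ 0.18018138, -0.51933599,  0.23070721]), 'tool_rot': array([[ 9.44804667e-01,  3.27634131e-01, -1.33038240e-04],
       [ 3.27633955e-01, -9.44803554e-01,  1.49495065e-03],
       [ 3.64101854e-04, -1.45602419e-03, -9.99998874e-01]]), 'ft_force': array([-0.09465818,  0.41737507,  0.35137074]), 'wrist_torque': array([ 0.01953229, -0.02867028,  0.03873312]), 'grip_width': 0.08527002519668007}
side {'intrinsics': array([[497.10917468,   0.        , 285.80467544],
       [  0.        , 497.10917468, 219.18286577],
       [  0.        ,   0.        ,   1.        ]]), 'R': array([[-0.96641442, -0.25658539, -0.01439101],
       [-0.1564403 ,  0.63180331, -0.75917785],
       [ 0.20388623, -0.731429
[... 268 characters left out ...]
, -0.99998587, -0.00277528],
       [-0.98990215,  0.00488082, -0.14166831],
       [ 0.14167986,  0.00210503, -0.98991029]]), 't': array([-0.01655034,  0.5594376 ,  0.96187301])}
{'intrinsics': array([[316.99575029,   0.        , 281.80567095],
       [  0.        , 316.99575029, 210.14542622],
       [  0.        ,   0.        ,   1.        ]]), 'mount': array([[ 1.08496862e-03, -9.64809704e-01, -2.62946871e-01,
         6.65609300e-02],
       [ 9.99999411e-01,  1.04372977e-03,  2.96513778e-04,
         1.37744057e-03],
       [-1.16338942e-05, -2.62947038e-01,  9.64810269e-01,
        -1.43920463e-01],
       [ 0.00000000e+00,  0.00000000e+00,  0.00000000e+00,
         1.00000000e+00]])}
```

View pics/side0.png

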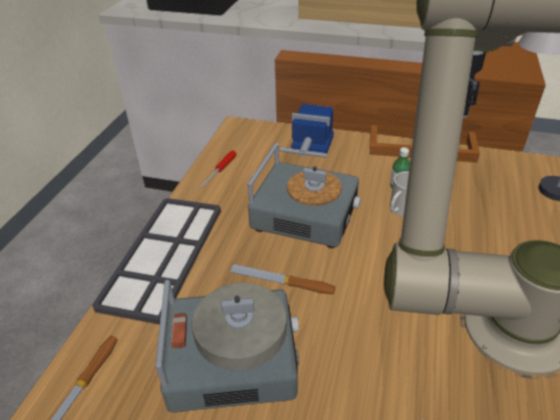

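View pics/top0.png

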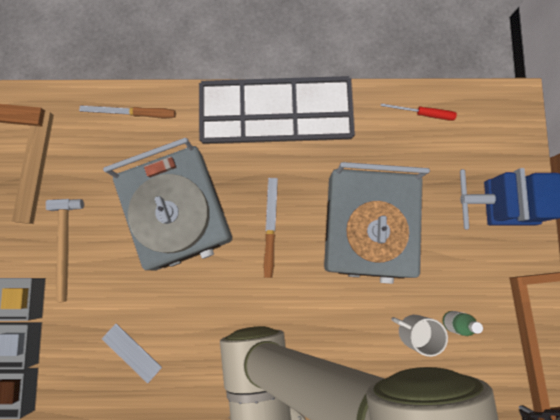

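The side view shows the thick grey stone near (240,322) and the thin orange disc near (315,185). In the top view they are at (166,210) and (378,230). I'll enlarge the thick stone's nut.

Run:
```python
import cv2,numpy as np
a=cv2.imread("pics/top0.png")[180:240,130:205]; b=cv2.imread("pics/side0.png")[280:345,200:280]
cv2.imwrite("pics/c0.png",np.hstack([cv2.resize(a,(400,320),interpolation=3),cv2.resize(b,(394,320),interpolation=3)]))
```

```text
(no output)
```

View pics/c0.png

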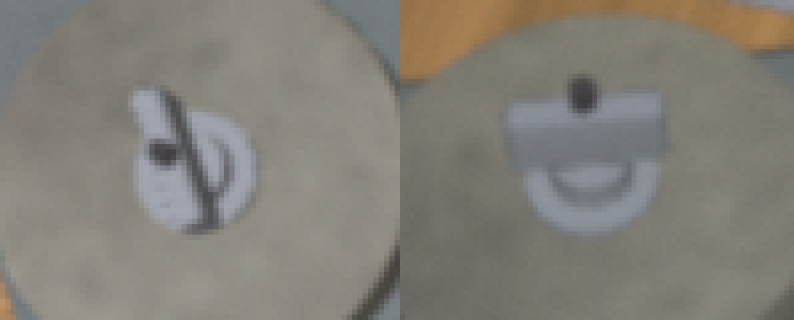

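```bash
cat > h.py <<'E'
from rig import env, eyes
import numpy as np
def ray(n,uv):
    p=eyes.camera_params(n);R=np.array(p["R"]);t=np.array(p["t"])
    d=R.T@np.linalg.inv(p["intrinsics"])@np.array([uv[0],uv[1],1.]);return -R.T@t,d
def plane(n,uv,z):
    c,d=ray(n,uv);return c+d*(z-c[2])/d[2]
E
python3 - <<'E'
from h import *
from scipy.optimize import least_squares
T=lambda x,y:(130+x/5.333-.4,180+y/5.333-.4); S=lambda x,y:(200+(x-400)/4.925-.4,280+y/4.925-.4)
print("stub top",plane("top",T(163,153),.198),"side",plane("side",S(582,96),.197))
for n,a,b in [("side",S(508,102),S(662,94)),("side",S(508,124),S(664,124)),("top",T(166,92),T(215,222)),("top",T(134,98),T(182,230))]:
    A=plane(n,a,.192);B=plane(n,b,.192);d=B-A
    print(n,A,B,np.linalg.norm(d),np.degrees(np.arctan2(d[1],d[0])))
E
```

```text
stub top [0.55519567 0.22583134 0.198     ] side [0.5567306  0.22600816 0.197     ]
side [0.58438531 0.23161146 0.192     ] [0.52976355 0.21383361 0.192     ] 0.05744204700036439 -161.97137666928438
side [0.58068699 0.24151188 0.192     ] [0.52465981 0.22734905 0.192     ] 0.057789538651902866 -165.81367077192934
top [0.5809873  0.22731469 0.192     ] [0.52827188 0.20589028 0.192     ] 0.05690273130458838 -157.8823731003434
top [0.57860334 0.24007297 0.192     ] [0.52512813 0.21891374 0.192     ] 0.057509226370782054 -158.41213838656785
```

Request:
jog_arm:
  deltas: [0,0,-0.067,0,0,-0.03,-1,0,0,-0.133,0,0,-0.06,-1,0.04,-0.04,-0.133,0,0,-0.1,-1,0.08,-0.08,-0.133,0,0,-0.14,-1,0.115,-0.115,-0.133,0,0,-0.18,-1,0.15,-0.15,-0.133,0,0,-0.22,-1,0.185,-0.185,-0.133,0,0,-0.26,-1,0.22,-0.22,-0.133,0,0,-0.3,-1,0.255,-0.255,-0.133,0,0,-0.34,-1,0.29,-0.29,-0.133,0,0,-0.38,-1,0.325,-0.325,-0.133,0,0,-0.41,-1,0.36,-0.36,-0.133,0,0,-0.44,-1]

```text
time_s: 1.1
position: [0.347, -0.1742, 0.331]
tool_rot: [[-0.149, 0.989, -0.0], [0.989, 0.149, 0.0], [0.0, -0.0, -1.0]]
ft_force: [0.9, -0.2, 0.0]
grip_width: 0.0854
```

Run:
```python
from h import *
s=env.observe();R=s["tool_rot"];print(s["time_s"],s["q"].round(1),s["position"],np.degrees(np.arctan2(R[1,0],R[0,0])))
d=np.array([.515,.21,.33])-s["position"];print((R.T@d)/.75)
```

```text
1.1 [-44.3   1.4  84.7   0.   94.  -52.9] [ 0.34701649 -0.17421561  0.33098175] 98.59057613025045
[0.47308364 0.29798709 0.0013751 ]
```

Request:
jog_arm:
  deltas: [0.04,0.03,0,0,0,-0.036,-1,0.081,0.059,0,0,0,-0.072,-1,0.122,0.089,0,0,0,-0.108,-1,0.162,0.118,0,0,0,-0.144,-1,0.203,0.148,0,0,0,-0.18,-1,0.243,0.177,0,0,0,-0.217,-1,0.284,0.207,0,0,0,-0.253,-1,0.324,0.236,0,0,0,-0.289,-1,0.365,0.266,0,0,0,-0.325,-1,0.405,0.295,0,0,0,-0.361,-1,0.45,0.33,0,0,0,-0.397,-1,0.486,0.354,0,0,0,-0.433,-1]

```text
time_s: 2.1
position: [0.5575, 0.2254, 0.3303]
tool_rot: [[-0.998, 0.059, -0.001], [0.059, 0.998, -0.0], [0.001, -0.0, -1.0]]
ft_force: [-0.3, -0.5, 0.1]
grip_width: 0.085
```

Request:
jog_arm:
  deltas: [0,0,0,0,0,-0.036,-1,0,0,0,0,0,-0.072,-1,0,0,0,0,0,-0.11,-1,0,0,0,0,0,-0.125,-1,0,0,0,0,0,-0.125,-1,0,0,0,0,0,-0.125,-1]

```text
time_s: 2.6
position: [0.5567, 0.223, 0.3308]
tool_rot: [[-0.947, -0.32, -0.001], [-0.32, 0.947, -0.0], [0.001, 0.0, -1.0]]
ft_force: [0.1, -0.0, -0.7]
grip_width: 0.0852
```

Run:
```python
from h import *
import cv2
s=env.observe();R=s["tool_rot"];print(s["time_s"],s["q"].round(1),s["position"],np.degrees(np.arctan2(R[1,0],R[0,0])))
im=eyes.get_image("wrist");np.savez("w1.npz",R=R,p=s["position"])
cv2.imwrite("pics/w1.png",im[:,:,::-1])
```

```text
2.6 [ 10.5  24.6  53.7   0.  101.7 -98.1] [0.55670552 0.22301204 0.33077062] -161.3410469743177
```

View pics/w1.png

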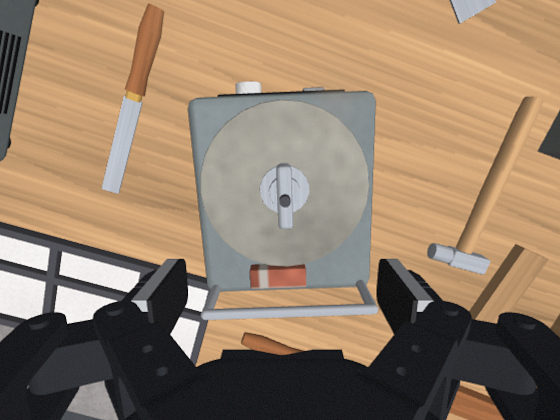

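The wrist view shows the bar at about (285,195), nearly upright in the picture, with the stub at (285,200). The stone is centred below the gripper.

Run:
```python
import cv2
a=cv2.imread("pics/w1.png")[150:240,240:330]
cv2.imwrite("pics/c1.png",cv2.resize(a,(576,576),interpolation=3))
```

```text
(no output)
```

View pics/c1.png

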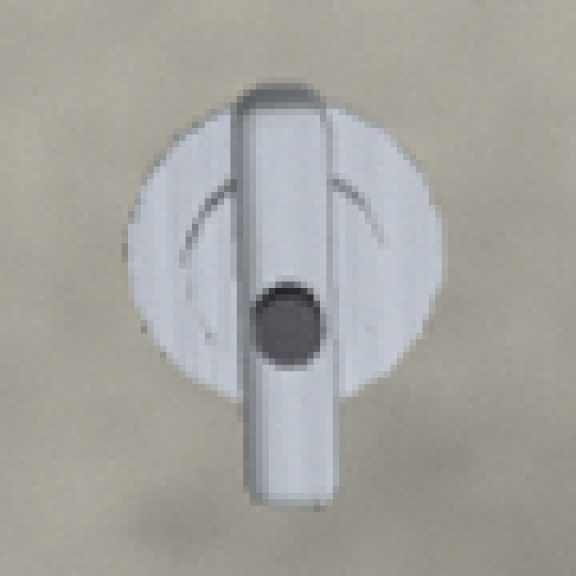

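```bash
cat >> h.py <<'E'
def wplane(uv,z,R,p):
    c=eyes.camera_params("wrist");M=np.array(c["mount"])
    d=R@M[:3,:3]@np.linalg.inv(c["intrinsics"])@np.array([uv[0],uv[1],1.]);o=R@M[:3,3]+p
    return o+d*(z-o[2])/d[2]
E
python3 - <<'E'
from h import *
w=np.load("w1.npz");R=w["R"];p=w["p"]
C=lambda x,y:(240+x/6.4-.4,150+y/6.4-.4)
P=[wplane(C(*q),.192,R,p) for q in [(240,107),(328,107),(248,500),(338,500)]]
A=(P[0]+P[1])/2;B=(P[2]+P[3])/2;c=(A+B)/2;d=B-A
print(c,np.linalg.norm(d),np.degrees(np.arctan2(d[1],d[0])),"stub",wplane(C(289,325),.202,R,p))
print("tool-frame offset",R.T@(c-p), "flange",wplane(C(285,245),.150,R,p))
E
```

```text
[0.5552312  0.22393674 0.192     ] 0.05757462830618399 20.137458859784303 stub [0.5552563  0.22390721 0.202     ]
tool-frame offset [0.00100906 0.00133324 0.13877146] flange [0.55441893 0.22343182 0.15      ]
```

Request:
jog_arm:
  deltas: [0.0013,0.002,0.05,0,0,-0.008,-1,0.0013,0.002,0.1,0,0,-0.008,-1,0.0013,0.002,0.14,0,0,-0.008,-1,0.0013,0.002,0.18,0,0,-0.008,-1,0.0013,0.002,0.21,0,0,-0.008,-1,0.0013,0.002,0.225,0,0,-0.008,-1,0.0013,0.002,0.225,0,0,-0.008,-1,0.0013,0.002,0.225,0,0,-0.008,-1]

```text
time_s: 3.32
position: [0.5554, 0.2241, 0.1624]
tool_rot: [[-0.939, -0.344, -0.0], [-0.344, 0.939, -0.0], [0.0, 0.0, -1.0]]
ft_force: [0.4, -0.2, 0.1]
grip_width: 0.0851
```

Request:
jog_arm:
  deltas: [0,0,0,0,0,0,1,0,0,0,0,0,0,1,0,0,0,0,0,0,1,0,0,0,0,0,0,1,0,0,0,0,0,0,1,0,0,0,0,0,0,1,0,0,0,0,0,0,1,0,0,0,0,0,0,1,0,0,0,0,0,0,1,0,0,0,0,0,0,1,0,0,0,0,0,0,1,0,0,0,0,0,0,1]
  grip_force: 50

```text
time_s: 4.32
position: [0.5552, 0.225, 0.163]
tool_rot: [[-0.938, -0.346, 0.001], [-0.346, 0.938, 0.001], [-0.001, 0.001, -1.0]]
ft_force: [-2.0, 4.6, 5.8]
grip_width: 0.0136
```

Run:
```python
from h import *
import cv2
s=env.observe();R=s["tool_rot"];print(s["time_s"],s["position"],np.degrees(np.arctan2(R[1,0],R[0,0])),s["grip_width"],s["ft_force"],s["wrist_torque"])
im=eyes.get_image("wrist")
cv2.imwrite("pics/w2.png",im[:,:,::-1])
```

```text
4.3167 [0.55524864 0.22498568 0.16300667] -159.75702820692882 0.013609958529954287 [-1.98997235  4.64019759  5.84037244] [0.59034587 0.3225972  0.06031386]
```

View pics/w2.png

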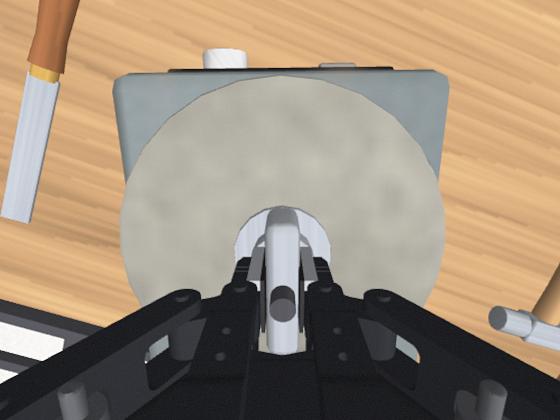

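The pads hold the bar, with the stub at (283,302) between them; width is 13.6 mm and forces are small. Now I'll turn clockwise, which is +z about the downward tool.

Request:
jog_arm:
  deltas: [0,0,0,0,0,0.02,1,0,0,0,0,0,0.04,1,0,0,0,0,0,0.06,1,0,0,0,0,0,0.08,1,0,0,0,0,0,0.1,1]
  grip_force: 70

```text
time_s: 4.78
position: [0.5552, 0.2251, 0.1631]
tool_rot: [[-0.999, -0.036, 0.001], [-0.036, 0.999, 0.002], [-0.001, 0.002, -1.0]]
ft_force: [-2.6, 6.2, 4.5]
grip_width: 0.0128
```

Request:
jog_arm:
  deltas: [0,0,0,0,0,0.02,1,0,0,0,0,0,0.04,1,0,0,0,0,0,0.06,1,0,0,0,0,0,0.08,1,0,0,0,0,0,0.1,1,0,0,0,0,0,0.12,1,0,0,0,0,0,0.14,1,0,0,0,0,0,0.16,1,0,0,0,0,0,0.18,1,0,0,0,0,0,0.2,1]

```text
time_s: 5.62
position: [0.5552, 0.2254, 0.1631]
tool_rot: [[-0.83, 0.558, 0.001], [0.558, 0.83, 0.002], [0.001, 0.002, -1.0]]
ft_force: [-1.2, 6.6, 3.9]
grip_width: 0.0128
```

Request:
jog_arm:
  deltas: [0,0,0,0,0,0.02,1,0,0,0,0,0,0.04,1,0,0,0,0,0,0.06,1,0,0,0,0,0,0.08,1,0,0,0,0,0,0.1,1,0,0,0,0,0,0.12,1,0,0,0,0,0,0.14,1,0,0,0,0,0,0.16,1,0,0,0,0,0,0.18,1,0,0,0,0,0,0.2,1,0,0,0,0,0,0.2,1,0,0,0,0,0,0.2,1]

```text
time_s: 6.62
position: [0.5554, 0.2256, 0.163]
tool_rot: [[-0.346, 0.938, 0.001], [0.938, 0.346, 0.003], [0.002, 0.002, -1.0]]
ft_force: [-1.2, 7.4, 5.0]
grip_width: 0.0129
```

Run:
```python
from h import *
import cv2
s=env.observe();R=s["tool_rot"];print(s["time_s"],s["q"].round(1),s["position"],np.degrees(np.arctan2(R[1,0],R[0,0])),s["grip_width"],s["ft_force"],s["wrist_torque"])
im=eyes.get_image("wrist")
cv2.imwrite("pics/w3.png",im[:,:,::-1])
```

```text
6.6167 [10.7 29.8 72.6  0.1 77.5 -9.5] [0.55537006 0.22556789 0.16304506] 110.21639241255079 0.012877290754363087 [-1.19216094  7.42651162  4.95137787] [ 1.09217637  0.34028181 -0.12137581]
```

View pics/w3.png

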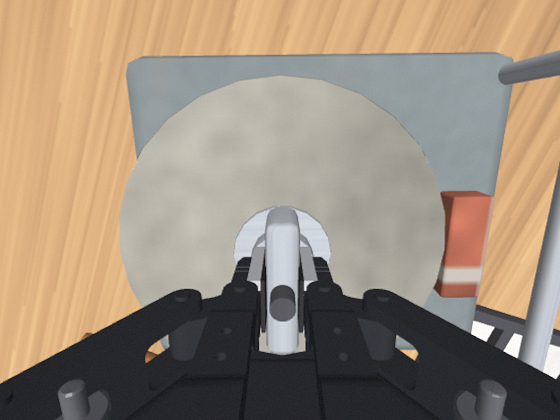

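The bar is still square in the pads at (283,290) and the machine has rotated in view, so it turned 90°. I'll release it and lift.

Request:
jog_arm:
  deltas: [0,0,0,0,0,0,-1,0,0,0,0,0,0,-1,0,0,0,0,0,0,-1,0,0,0,0,0,0,-1,0,0,0,0,0,0,-1,0,0,0,0,0,0,-1,0,0,0,0,0,0,-1,0,0,0,0,0,0,-1,0,0,0,0,0,0,-1,0,0,0,0,0,0,-1]

```text
time_s: 7.5
position: [0.5554, 0.2241, 0.1623]
tool_rot: [[-0.345, 0.938, 0.0], [0.938, 0.345, 0.0], [-0.0, 0.0, -1.0]]
ft_force: [-0.1, 0.9, 0.1]
grip_width: 0.0857
```

Request:
jog_arm:
  deltas: [0,0,-0.03,0,0,0,-1,0,0,-0.07,0,0,0,-1,0,0,-0.11,0,0,0,-1,0,0,-0.15,0,0,0,-1,0,0,-0.19,0,0,0,-1,0,0,-0.225,0,0,0,-1,0,0,-0.225,0,0,0,-1,0,0,-0.225,0,0,0,-1,0,0,-0.225,0,0,0,-1]

```text
time_s: 8.25
position: [0.5551, 0.2241, 0.3301]
tool_rot: [[-0.345, 0.938, -0.001], [0.938, 0.345, -0.0], [0.0, -0.001, -1.0]]
ft_force: [0.0, 0.6, -0.1]
grip_width: 0.0857
```

Run:
```python
from h import *
import cv2
s=env.observe();R=s["tool_rot"];print(s["time_s"],s["position"],np.degrees(np.arctan2(R[1,0],R[0,0])),s["grip_width"],s["ft_force"])
im=eyes.get_image("wrist");np.savez("w4.npz",R=R,p=s["position"])
a=cv2.resize(im[150:240,240:330],(420,420),interpolation=3)
t=eyes.get_image("top")
cv2.imwrite("pics/w4.png",np.hstack([a,cv2.resize(t,(373,280))[:, :, :] if 0 else cv2.resize(t[140:320,60:220],(373,420))])[:,:,::-1])
```

```text
8.25 [0.55511342 0.22410654 0.33013898] 110.20414297461934 0.08566656693388144 [ 0.02014814  0.62158274 -0.14908227]
```

View pics/w4.png

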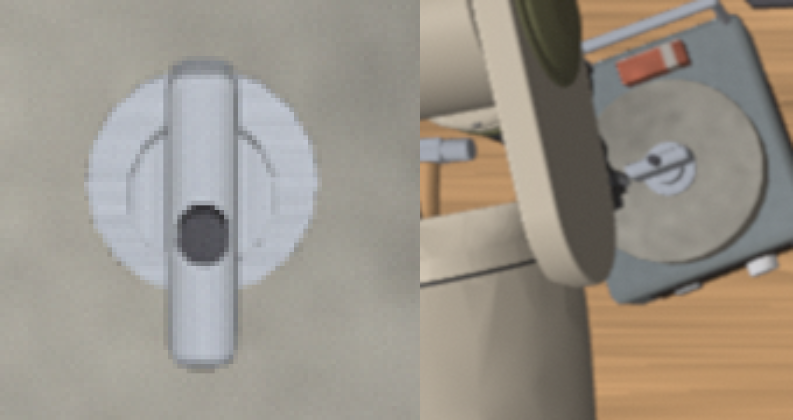

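The wrist crop shows the bar upright and free (stub at about (203,235) in the crop), so it lies along the tool x axis at about 110° yaw. The top view agrees. I'll hand in.

```bash
python3 -c "
from rig import close_job
print(close_job())"
```

```text
the job is handed in; nothing more can be done
None
```

I loosened the bar nut on the thick grinding stone by a quarter turn, clockwise seen from above, and left the honing disc's nut alone. I gripped across the bar, turned it, let go and lifted clear, then handed the job in at about 8.4 s.

- **Turn:** the measured tool yaw changed by 90.0°. The wrist picture after release shows the bar still lined up with the tool at about 110° yaw, against about 20° at the start, and the top view agrees.
- **Forces:** readings at the end of each move while gripping and turning stayed below about 10 N. They were near zero once clear.
- **Gripper:** it was fully open, with the tool tip at 0.33 m, well above the bar.

No check failed or disagreed. I took no final picture of the honing machine, but the robot never went near its nut.

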